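# Fit the lift-out grate into the drip tray

### The arm

A 7-joint arm with a two-finger parallel gripper is mounted at the origin on a cart in front of the work surface, level with it; the furniture and walls round the work are solid. World frame = base frame: x ahead of the robot, y to its left, z up, the work surface at z = 0. Lengths are in m, angles in rad, forces in N, time in s.
With the tool pointing down it reaches from about 0.4 to 0.85 m from the base axis. Payload 10.4 kg.
Tool frame: the origin (TCP) lies at the very end of the fingers, on their centre line; the grasp point (between the pads) lies 19 mm behind it; y points along the fingers, x is the direction in which the jaws open and shut, and the axes are right-handed (so a half turn about y gives the same grasp; the last joint's range is limited). The gripper opens to 87 mm and grips with 3 to 60 N. Pads are 19 mm wide; open, the fingers measure 117 mm over their backs; the gripper's body (75 mm by 190 mm) begins 51 mm behind the grasp point.
Start: joints at [-1.139, 0.332, -0.065, 1.46, 0.022, 1.35, -0.088], TCP at [0.275, 0.561, 0.223] pointing down, gripper open.
Joint ranges: [-2.6, 2.6], [-0.5, 2.12], [-1.47, 1.34], [0.16, 2.42], [-1.27, 4.41], [0.06, 2.06], [-2.6, 2.6]. Speed limits (rad/s): [2.22, 2.22, 2.79, 2.79, 3.14, 3.14, 3.14].

### API

Orientations are given as a unit quaternion [x, y, z, w].
In Python, from bench import readout, vision, r gives the robot as it stands.
- The arm moves only by the tool arm_command, never from a script. Its argument "targets" is a list that holds one entry, the list of rows, each a list of 6 numbers: the shift along the tool's x, y, z in m, then the turn, a rotation vector about the tool's x, y, z in degrees. A call has 1 to 12 rows; each row shifts and turns the commanded pose from where the row before left it, along the tool's axes as they then stand; what a row does not reach is not made up. A row lasts 1/12 s, in which the tool goes at most 41.7 mm and 7.16 degrees, less where a joint would pass 70% of its speed; a pose out of reach is approached as far as the arm can. A call is refused whole if a number of a shift passes 0.0417 or a number of a turn 7.16, either way. A call with a gripper value outside its range is refused whole. "hand" is the opening, from 0 (shut) to 1 (fully open), set as the call begins (left out, the last holds). The fingers move at their own pace and stop on an object; "grip_force" is the grip in N (left out, the last holds). Time passes only in rows, so rows that do not move let the fingers close. It gives the time, the measured TCP pose, the force and the opening at its end, in the units of the state.
- readout.read_state(): the state, without advancing time (a new reading comes with each control period).
- vision.camera(name): name is "scene" or "side" or "wrist"; returns a dict with "pixels" (400x640x3 uint8, blue, green, red), "fovy" (degrees; the focal length in pixels is half the picture's height over the tangent of half this angle, whatever the lens; pixels are square), "cx", "cy" (the principal point, pixels), "D" ([k1, k2, p1, p2, k3] as OpenCV has them; the pictures are not rectified), "R" (3x3) and "t" (3): a world point X has camera coordinates R X + t; the wrist camera has in their place "mount" (4x4, takes a point from camera to tool coordinates, whose origin is the TCP and whose axes are the tool frame's). Camera axes: x right, y down, z forward; pixel columns grow to the right and rows downward; lengths in m; the calibration is good to about 2 mm. A picture is of the moment at which its call begins: read the wrist's pose just before it. There is no depth.
- r.close_job(): hands the job in, once; it reports no verdict.
The state is a dict: "time": time; "joint_positions": joint angles; "joint_vel": joint speeds; "joint_torque": joint torques, N m; "ee_pos": TCP position; "eef_rot": TCP orientation; "ft_force": force on the tool from outside, world axes, zero at the start; "torque": the same for the moment, N m; "width": finger opening in m.
Only numpy, scipy, OpenCV 4.12 (cv2) and the standard library are available. Lean on these libraries where they do the work, as an engineer would, in place of code of your own. Each camera call takes 0.05 s, during which the arm holds its last target.

### The job

Fit the metal grate into the green drip tray: pick it up by its black handle, tuck one edge under the tray's black overhanging lip with the opposite edge still raised, then lower that opposite edge until the grate lies flat on the ledge inside the tray. Let go, and leave the small pot, the white ribbon spool and the roll of tape behind the work where they are.

Things in the scene. Friction and masses are not known exactly. Their poses are not given: they have to be found in the camera images.
- drip_tray: Green open drip tray, fixed to the table, outside 165 (x) x 140 (y) mm, inside 155 x 130 mm (walls 5 mm). Origin: centre of its underside, on the table; z up. A ledge all round inside, 18 mm above the table, carries the grate. Walls reach 34 mm above the table (37 mm within 20 mm of the lip end). The lip is at the -x end, turned roughly to the robot. A drain outlet juts 17 mm from the +y side.
- tray_lip (a point): Middle of the lip's free edge, at its underside: tray x = -63.5 mm, 33 mm above the table, axes as the tray's. The lip, black, 4 mm thick, runs across the whole -x end and overhangs the inside by 14 mm, 15 mm above the ledge; the end wall's inner face is at tray x = -77.5 mm, that of the opposite end wall at x = +77.5 mm.
- grate_grip (a point): Centre of the grate's black handle bar, 42 mm above the underside, over the grate's middle. The bar: 84 mm along grate y, 14 thick (x), 28 high, its top 56 above the underside, on a post at each end. The grate: loose grey slotted metal plate 150 (x) x 120 (y) x 6 mm, 0.15 to 0.4 kg, alike both ways round, at first flat on the table; z is its upward normal. Either 120 mm edge may go under the lip.
- grate_edge_a (a point): Middle of the lower edge of the grate at its -x end (grate x = -75 mm, at the underside). Axes as the grate's.
- grate_edge_b (a point): Middle of the lower edge of the grate at its +x end (grate x = +75 mm, at the underside). Axes as the grate's.
- pot: Bystander: loose terracotta pot 75 x 75 x 70 mm, upright. Origin: centre of its underside.
- spool: Bystander: loose spool of white ribbon 100 x 100 x 50 mm, lying flat. Origin: centre of its underside.
- tape_roll: Bystander: loose roll of tan tape 94 x 92 x 48 mm, lying flat. Origin: centre of its underside.

How it is judged:
On the way:
1. one end edge of the grate is under the lip while the grate is still tilted, its opposite edge raised (((x of grate_edge_a in the frame of drip_tray between -0.085 and -0.0655 m and y of grate_edge_a in the frame of drip_tray between -0.07 and 0.07 m and z of grate_edge_a in the frame of drip_tray between 0.012 and 0.03 m and angle between grate_grip's own z axis and vertical above 0.05 rad) or (x of grate_edge_b in the frame of drip_tray between -0.085 and -0.0655 m and y of grate_edge_b in the frame of drip_tray between -0.07 and 0.07 m and z of grate_edge_b in the frame of drip_tray between 0.012 and 0.03 m and angle between grate_grip's own z axis and vertical above 0.05 rad))), for 0.1 s.
At the end, for the whole second after the job is handed in: The grate lies flat on the tray's ledge inside its walls, one edge under the lip: its handle centre within 6 mm along and 8 mm across of the tray's middle and 57 to 63 mm above the tray's underside, tilted less than 0.035 rad, its 150 mm length along the tray's (either way round) to 0.1 rad (x of grate_grip in the frame of drip_tray between -0.006 and 0.006 m and y of grate_grip in the frame of drip_tray between -0.008 and 0.008 m and z of grate_grip in the frame of drip_tray between 0.057 and 0.063 m and angle between grate_grip's own z axis and vertical below 0.035 rad and angle between the x axis of grate_grip and the x axis of drip_tray, either way round below 0.1 rad); the robot touches nothing.
It fails at once if the pot, the spool or the tape roll is moved by more than 25 mm (distance of any of pot, spool, tape_roll from where it was at the start of the episode above 0.025 m).
It also fails if it takes over 43 s, if anything falls off the work surface, if the arm or the gripper's body presses on something with over 40 N, if the wrist force passes 120 N, or if a joint passes its speed limit or range.

## Working session

There is one attempt and no reset: what is moved stays moved. The work goes in short steps, Python scripts to look and compute and a tool call to move; the robot and the scene stay as the last step left them, time stands still between calls to the robot, and variables do not carry over. Pictures are saved under pics/ and viewed, and the job is handed in when it is done.

Besides the shell and the picture viewer there is one more tool, called after ">>>" by a JSON object that holds its "api" and its "payload", one argument or row to a line. arm_command: Moves the arm, as the interface text tells. Its arguments: {"type":"object","properties":{"targets":{"type":"array","items":{"type":"array","items":{"type":"array","items":{"type":"number"}}}},"hand":{"type":"number"},"grip_force":{"type":"number"}},"required":["targets"]}

```bash
ls; mkdir -p pics; python3 - <<'E'
from bench import readout, vision, r
import cv2
s=readout.read_state(); print({k:s[k] for k in ['time','ee_pos','eef_rot','ft_force','width']})
for n in ['scene','side','wrist']:
    c=vision.camera(n); cv2.imwrite(f'pics/{n}0.png',c['pixels'])
    print(n,{k:c[k] for k in c if k!='pixels'})
E
```

```text
pics
{'time': 0.0, 'ee_pos': array([0.27440552, 0.56108301, 0.2217225 ]), 'eef_rot': array([ 0.60016397,  0.37396857, -0.37482432, -0.5995477 ]), 'ft_force': array([ 0.18281553,  0.30508806, -0.04374534]), 'width': 0.08718891419710155}
scene {'fovy': 49.07712544985021, 'cx': 320.0326409392786, 'cy': 193.62178488368997, 'D': array([-0.06989635,  0.        ,  0.        ,  0.        ,  0.        ]), 'R': array([[ 0.48882777, -0.87222226, -0.01660565],
       [-0.5122354 , -0.27156486, -0.8147806 ],
       [ 0.70616026,  0.40679338, -0.57953156]]), 't': array([-0.31289581,  0.3437944 ,  0.52900939])}
side {'fovy': 43.10462292306846, 'cx': 322.8108809469161, 'cy': 199.30171349694834, 'D': array([0.05266568, 0.        , 0.        , 0.        , 0.        ]), 'R': array([[-9.99982365e-01,  9.79448602e-04,  5.85750455e-03],
       [-3.92374532e-03,  6.31415065e-01, -7.75435117e-01],
       [-4.45801545e-03, -7.75444425e-01, -6.31400086e-01]]), 't': array([0.59644548, 0.05141157, 1.20604542])}
wrist {'fovy': 59.19737523115431, 'cx': 317.2881690474302, 'cy': 193.99419379540493, 'D': array([-0.00411633,  0.        ,  0.        ,  0.        ,  0.        ]), 'mount': array([[ 9.99999618e-01,  1.57709490e-04, -8.60231181e-04,
        -2.24179050e-04],
       [ 8.68432599e-04, -2.95372223e-01,  9.55381859e-01,
        -1.61713659e-01],
       [-1.03415611e-04, -9.55382240e-01, -2.95372247e-01,
         8.07670632e-02],
       [ 0.00000000e+00,  0.00000000e+00,  0.00000000e+00,
         1.00000000e+00]])}
```

View pics/scene0.png

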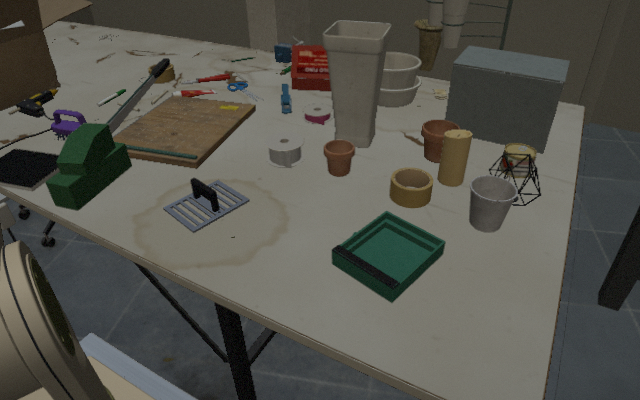

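View pics/side0.png

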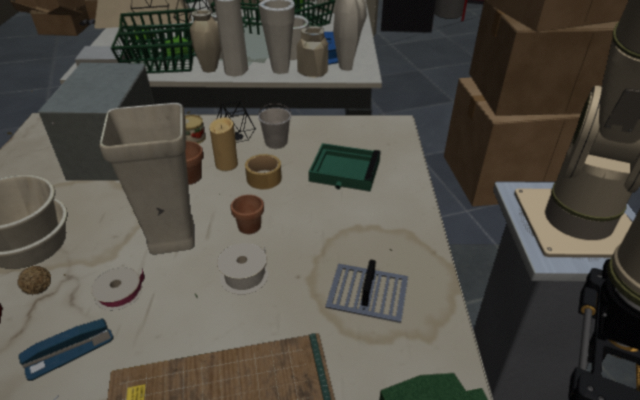

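View pics/wrist0.png

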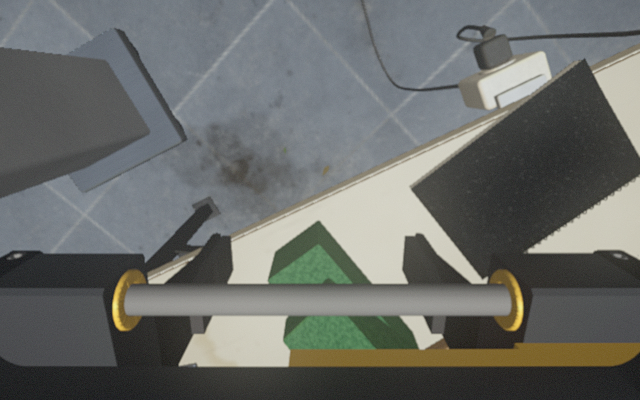

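The scene view shows the grate at about (207,205) with its handle at (203,193), and the tray at (388,255) with its lip from (335,250) to (397,283). In the side view the grate is at (368,292) and the tray at (345,167). Next I'll enlarge both for measurement.

```bash
cat > h.py <<'E'
import numpy as np, cv2
from scipy.spatial.transform import Rotation as Rot
def K(c):
    f=200/np.tan(np.radians(c['fovy'])/2); return np.array([[f,0,c['cx']],[0,f,c['cy']],[0,0,1]])
def pose(c,s=None):
    if 'R' in c: return np.array(c['R']),np.array(c['t'])
    T=np.eye(4);T[:3,:3]=Rot.from_quat(s['eef_rot']).as_matrix();T[:3,3]=s['ee_pos']
    M=np.linalg.inv(T@c['mount']); return M[:3,:3],M[:3,3]
def rays(c,uv,s=None):
    R,t=pose(c,s)
    p=cv2.undistortPoints(np.array(uv,float).reshape(-1,1,2),K(c),np.array(c['D'])).reshape(-1,2)
    d=np.c_[p,np.ones(len(p))]@R; return -R.T@t,d
def onz(c,uv,z,s=None):
    o,d=rays(c,uv,s); return o+d*((z-o[2])/d[:,2])[:,None]
def proj(c,X,s=None):
    R,t=pose(c,s); return cv2.projectPoints(np.array(X,float).reshape(-1,3),cv2.Rodrigues(R)[0],t,K(c),np.array(c['D']))[0].reshape(-1,2)
def tri(pairs):
    A=0;b=0
    for c,uv,s in pairs:
        o,d=rays(c,[uv],s);d=d[0]/np.linalg.norm(d[0]);P=np.eye(3)-np.outer(d,d);A=A+P;b=b+P@o
    return np.linalg.solve(A,b)
E
python3 - <<'E'
import cv2
a=cv2.imread('pics/scene0.png');b=cv2.imread('pics/side0.png')
z=lambda i,x,y,w,h:cv2.resize(i[y:y+h,x:x+w],(w*5,h*5),interpolation=cv2.INTER_CUBIC)
cv2.imwrite('pics/z1.png',z(a,325,205,130,100));cv2.imwrite('pics/z2.png',z(a,155,170,110,70))
cv2.imwrite('pics/z3.png',z(b,300,135,90,65));cv2.imwrite('pics/z4.png',z(b,315,250,105,80))
E
```

```text
(no output)
```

View pics/z1.png

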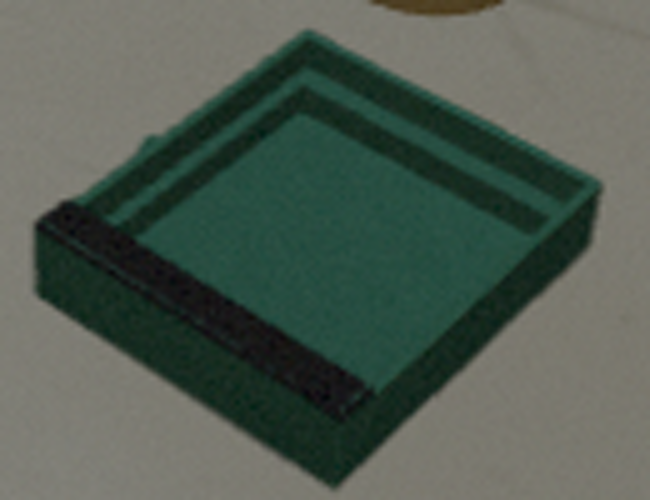

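View pics/z2.png

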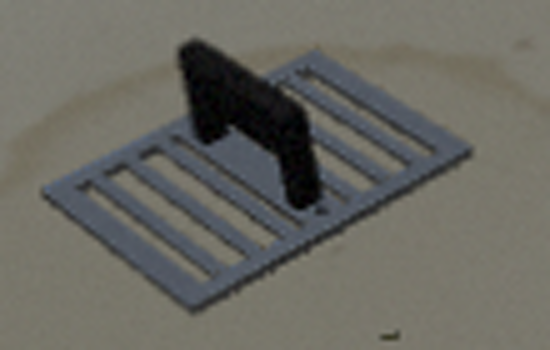

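View pics/z3.png

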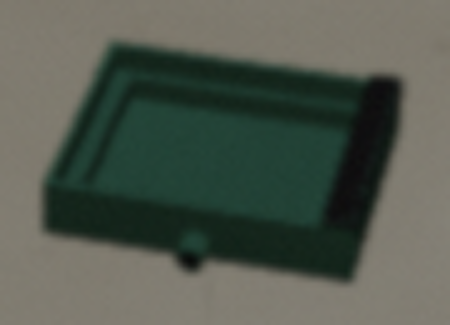

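View pics/z4.png

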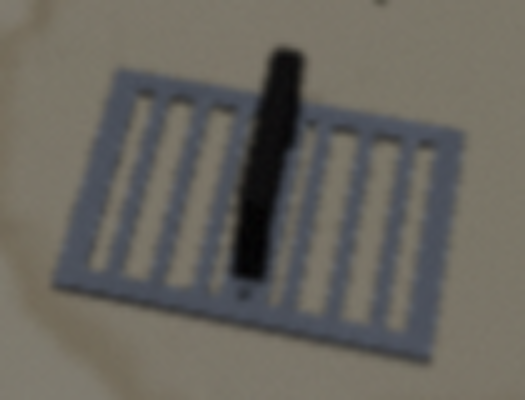

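```bash
python3 - <<'E'
from h import *
from bench import vision,readout
def fix(p,o): return (np.array(p,float)+.5)/5-.5+np.array(o)
sc=vision.camera('scene'); sd=vision.camera('side')
np.set_printoptions(precision=4,suppress=True)
g1=onz(sc,fix([(42,190),(195,303),(472,150),(318,50)],(155,170)),.006)
g2=onz(sd,fix([(118,70),(463,132),(430,350),(55,284)],(315,250)),.006)
print(g1,g1.mean(0),[np.linalg.norm(g1[i]-g1[i-1]) for i in range(4)]);print(g2,g2.mean(0),[np.linalg.norm(g2[i]-g2[i-1]) for i in range(4)])
t1=onz(sc,fix([(307,30),(600,185)],(325,205)),.034); t10=onz(sc,fix([(335,487),(38,295),(592,245)],(325,205)),0)
t1l=onz(sc,fix([(38,225),(65,203),(340,418),(373,395)],(325,205)),.037)
print('tray scene',t1,t10,t1l)
t2=onz(sd,fix([(112,42),(45,187)],(300,135)),.034);t20=onz(sd,fix([(45,230),(352,280)],(300,135)),0)
t2l=onz(sd,fix([(402,78),(371,76)],(300,135)),.037)
print('side',t2,t20,t2l)
E
```

```text
[[0.4476 0.29   0.006 ]
 [0.4218 0.1755 0.006 ]
 [0.5621 0.1385 0.006 ]
 [0.5929 0.2536 0.006 ]] [0.5061 0.2144 0.006 ] [np.float64(0.14978739804335303), np.float64(0.11734699279542407), np.float64(0.14511517871881005), np.float64(0.11920432536174515)]
[[0.5637 0.1475 0.006 ]
 [0.4206 0.182  0.006 ]
 [0.4479 0.2932 0.006 ]
 [0.5913 0.2625 0.006 ]] [0.5059 0.2213 0.006 ] [np.float64(0.11823475329432927), np.float64(0.14716908440036888), np.float64(0.11456902808820286), np.float64(0.14659120065441555)]
tray scene [[ 0.6336 -0.1586  0.034 ]
 [ 0.5968 -0.2914  0.034 ]] [[ 0.4436 -0.2497  0.    ]
 [ 0.4776 -0.1172  0.    ]
 [ 0.6014 -0.2922  0.    ]] [[ 0.4761 -0.118   0.037 ]
 [ 0.4913 -0.1212  0.037 ]
 [ 0.4406 -0.2494  0.037 ]
 [ 0.4553 -0.2553  0.037 ]]
side [[ 0.5986 -0.2825  0.034 ]
 [ 0.6329 -0.1463  0.034 ]] [[ 0.6334 -0.1549  0.    ]
 [ 0.476  -0.1136  0.    ]] [[ 0.442  -0.2433  0.037 ]
 [ 0.4585 -0.2451  0.037 ]]
```

```bash
cat >> h.py <<'E'
def T(p,R):
    M=np.eye(4);M[:3,:3]=R;M[:3,3]=p;return M
def cur(s): return T(s['ee_pos'],Rot.from_quat(s['eef_rot']).as_matrix())
def tool(yaw,tilt=0,sg=1):
    # tilt>0: grate +x end raised (rotation about -grate y)
    G=Rot.from_euler('z',yaw,degrees=True)*Rot.from_euler('y',-tilt,degrees=True)
    x=np.array([sg,0,0]);y=np.array([0,0,-1]);z=np.cross(x,y)
    return G.as_matrix()@np.c_[x,y,z]
def rows(A,B,n):
    D=np.linalg.inv(A)@B; rv=Rot.from_matrix(D[:3,:3]).as_rotvec()/n
    S=sum((Rot.from_rotvec(rv*k).as_matrix() for k in range(n)))
    return np.r_[np.linalg.solve(S,D[:3,3]),np.degrees(rv)]
E
python3 - <<'E'
from h import *
from bench import readout
np.set_printoptions(precision=4,suppress=True)
s=readout.read_state();A=cur(s);print(A,s['joint_positions'])
yaw=-13.8
for sg in(1,-1):
    B=T([.506,.217,.22],tool(yaw,0,sg)); 
    for n in (10,12,18): print(sg,n,rows(A,B,n))
E
```

```text
[[ 0.4392 -0.0002 -0.8984  0.2745]
 [ 0.8984 -0.0005  0.4392  0.5613]
 [-0.0006 -1.     -0.      0.2222]
 [ 0.      0.      0.      1.    ]] [-1.1386  0.3325 -0.0647  1.4605  0.0216  1.3499 -0.0885]
1 10 [ 0.0039  0.0002 -0.0447  0.0023  7.7745 -0.0027]
1 12 [ 0.0036  0.0002 -0.0372  0.0019  6.4787 -0.0022]
1 18 [ 0.0029  0.0001 -0.0247  0.0013  4.3191 -0.0015]
-1 10 [ -0.0461   0.0002  -0.0115  -0.0029 -10.2255  -0.0024]
-1 12 [-0.0386  0.0002 -0.009  -0.0024 -8.5213 -0.002 ]
-1 18 [-0.0259  0.0001 -0.0053 -0.0016 -5.6809 -0.0013]
```

>>> {"api": "arm_command", "payload": {
  "targets": [
    [[0.0036, 0, -0.0372, 0, 6.48, 0], [0.0036, 0, -0.0372, 0, 6.48, 0], [0.0036, 0, -0.0372, 0, 6.48, 0], [0.0036, 0, -0.0372, 0, 6.48, 0], [0.0036, 0, -0.0372, 0, 6.48, 0], [0.0036, 0, -0.0372, 0, 6.48, 0], [0.0036, 0, -0.0372, 0, 6.48, 0], [0.0036, 0, -0.0372, 0, 6.48, 0], [0.0036, 0, -0.0372, 0, 6.48, 0], [0.0036, 0, -0.0372, 0, 6.48, 0], [0.0036, 0, -0.0372, 0, 6.48, 0], [0.0036, 0, -0.0372, 0, 6.48, 0]]
  ],
  "hand": 1
}}

```text
time: 1.25
ee_pos: [0.5061, 0.2146, 0.2223]
eef_rot: [0.702, -0.087, 0.087, -0.702]
ft_force: [0.3, -0.3, -0.5]
width: 0.0868
```

>>> {"api": "arm_command", "payload": {
  "targets": [
    [[0, 0, 0, 0, 0, 0], [0, 0, 0, 0, 0, 0]]
  ]
}}

```text
time: 1.42
ee_pos: [0.5061, 0.2145, 0.223]
eef_rot: [-0.702, 0.086, -0.087, 0.702]
ft_force: [-0.2, 1.0, -0.2]
width: 0.0873
```

```bash
python3 - <<'E'
from h import *
from bench import readout,vision
np.set_printoptions(precision=4,suppress=True)
s=readout.read_state();c=vision.camera('wrist');cv2.imwrite('pics/w1.png',c['pixels']);print(cur(s),s['time'],s['joint_positions'])
np.savez('w1.npz',pos=s['ee_pos'],rot=s['eef_rot'])
E
```

```text
[[ 0.9701  0.0005  0.2426  0.5061]
 [-0.2426  0.0005  0.9701  0.2145]
 [ 0.0004 -1.      0.0006  0.223 ]
 [ 0.      0.      0.      1.    ]] 1.4167 [-0.774   0.162   0.3259  1.6803 -0.0538  1.3074 -0.683 ]
```

View pics/w1.png

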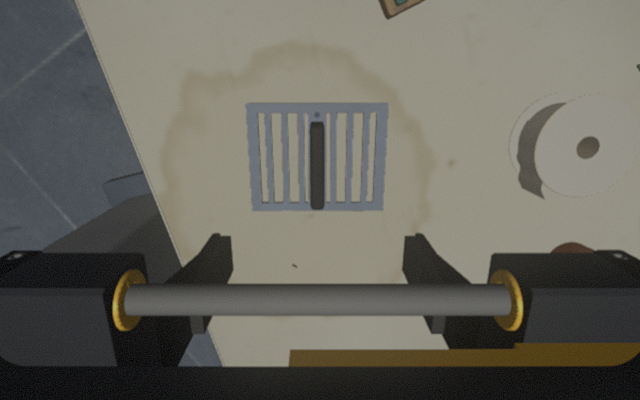

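The wrist picture shows the grate square to the tool, with plate corners at (247,103), (388,103), (383,211), (253,211) and the handle bar along column 317, rows 122–209. Next I'll measure these with masks.

```bash
python3 - <<'E'
from h import *
from bench import readout,vision
np.set_printoptions(precision=4,suppress=True)
s=readout.read_state();c=vision.camera('wrist');im=c['pixels'].astype(int)
roi=np.zeros(im.shape[:2],bool);roi[90:225,235:400]=1
dark=((im.max(2)<75)&roi).astype(np.uint8)
n,l,st,ce=cv2.connectedComponentsWithStats(dark);i=1+st[1:,4].argmax();print('bar',st[i],ce[i])
pl=((im[...,0]>im[...,2]+5)&roi).astype(np.uint8)
pl=cv2.morphologyEx(pl,cv2.MORPH_OPEN,np.ones((2,2)))
pts=cv2.findNonZero(pl);r=cv2.minAreaRect(pts);print('plate',r)
h=cv2.convexHull(pts).reshape(-1,2); a=cv2.approxPolyDP(h,6,True).reshape(-1,2);print(a)
P=onz(c,a,.006,s);print(P,P.mean(0),[np.linalg.norm(P[i]-P[i-1]) for i in range(len(P))])
for i in range(len(P)): print(np.degrees(np.arctan2(*(P[i]-P[i-1])[[1,0]])))
# bar top : extremal rows
ys,xs=np.where(l==l[int(ce[i if False else (1+st[1:,4].argmax())][1]),int(ce[1+st[1:,4].argmax()][0])])
for y in (125,150,180,205): print(y,xs[ys==y].min(),xs[ys==y].max(), onz(c,[(xs[ys==y].mean(),y)],.056,s))
print(ys.min(),ys.max())
E
```

```text
bar [ 311  124   14   88 1174] [317.7121 166.4625]
plate ((318.5, 159.5), (140.99996948242188, 104.99998474121094), 0.0)
[[389 107]
 [383 212]
 [254 212]
 [248 107]]
[[0.5931 0.2561 0.006 ]
 [0.5654 0.1426 0.006 ]
 [0.422  0.1778 0.006 ]
 [0.4499 0.2913 0.006 ]] [0.5076 0.2169 0.006 ] [np.float64(0.1474984839418066), np.float64(0.11681049701107285), np.float64(0.1475637611932545), np.float64(0.11683258920622058)]
-13.813271106041059
-103.74121559150794
166.19533160455575
76.22675901700501
125 312 324 [[0.5178 0.2609 0.056 ]]
150 311 324 [[0.5118 0.2385 0.056 ]]
180 312 324 [[0.5053 0.21   0.056 ]]
205 312 324 [[0.4992 0.1853 0.056 ]]
124 211
```

>>> {"api": "arm_command", "payload": {
  "targets": [
    [[0.0004, 0.022, 0.0042, 0, -0.2, 0], [0, 0.022, 0, 0, 0, 0], [0, 0.022, 0, 0, 0, 0], [0, 0.022, 0, 0, 0, 0], [0, 0.022, 0, 0, 0, 0], [0, 0.022, 0, 0, 0, 0], [0, 0.022, 0, 0, 0, 0], [0, 0.02, 0, 0, 0, 0], [0, 0.012, 0, 0, 0, 0], [0, 0.008, 0, 0, 0, 0], [0, 0.005, 0, 0, 0, 0], [0, 0, 0, 0, 0, 0]]
  ]
}}

```text
time: 2.52
ee_pos: [0.5068, 0.2211, 0.0231]
eef_rot: [0.702, -0.084, 0.083, -0.702]
ft_force: [-1.0, 0.4, 0.6]
width: 0.0871
```

>>> {"api": "arm_command", "payload": {
  "targets": [
    [[0, 0, 0, 0, 0, 0], [0, 0, 0, 0, 0, 0], [0, 0, 0, 0, 0, 0], [0, 0, 0, 0, 0, 0], [0, 0, 0, 0, 0, 0], [0, 0, 0, 0, 0, 0], [0, 0, 0, 0, 0, 0], [0, 0, 0, 0, 0, 0]]
  ],
  "hand": 0,
  "grip_force": 35
}}

```text
time: 3.18
ee_pos: [0.507, 0.2207, 0.0236]
eef_rot: [-0.702, 0.084, -0.084, 0.702]
ft_force: [0.4, 0.6, -0.7]
width: 0.0415
```

>>> {"api": "arm_command", "payload": {
  "targets": [
    [[0, 0, 0, 0, 0, 0], [0, 0, 0, 0, 0, 0], [0, 0, 0, 0, 0, 0], [0, 0, 0, 0, 0, 0], [0, 0, 0, 0, 0, 0], [0, 0, 0, 0, 0, 0], [0, 0, 0, 0, 0, 0], [0, 0, 0, 0, 0, 0]]
  ]
}}

```text
time: 3.85
ee_pos: [0.507, 0.2207, 0.0235]
eef_rot: [-0.702, 0.084, -0.084, 0.702]
ft_force: [0.0, 0.7, -0.2]
width: 0.0137
```

>>> {"api": "arm_command", "payload": {
  "targets": [
    [[0, -0.005, 0, 0, 0, 0], [0, -0.015, 0, 0, 0, 0], [0, -0.025, 0, 0, 0, 0], [0, -0.03, 0, 0, 0, 0], [0, -0.03, 0, 0, 0, 0], [0, -0.03, 0, 0, 0, 0], [0, -0.03, 0, 0, 0, 0], [0, -0.03, 0, 0, 0, 0], [0, -0.03, 0, 0, 0, 0], [0, -0.03, 0, 0, 0, 0], [0, -0.025, 0, 0, 0, 0], [0, -0.015, 0, 0, 0, 0]]
  ]
}}

```text
time: 4.85
ee_pos: [0.5074, 0.2207, 0.322]
eef_rot: [-0.701, 0.083, -0.085, 0.703]
ft_force: [0.3, 0.1, -1.4]
width: 0.0137
```

```bash
python3 - <<'E'
from h import *
from bench import readout,vision
np.set_printoptions(precision=4,suppress=True)
s=readout.read_state();A=cur(s);print(A[:3,3],s['ft_force'],s['width'],s['joint_positions'])
print(rows(A,T([.512,-.305,.33],tool(-15)),18))
for n in ['scene','wrist']:
    c=vision.camera(n);cv2.imwrite(f'pics/{n}2.png',c['pixels'])
E
```

```text
[0.5074 0.2207 0.322 ] [ 0.3456  0.0703 -1.4491] 0.01368010384921554 [-0.7878  0.1307  0.332   1.5087 -0.0431  1.506  -0.6937]
[ 0.0075 -0.0005 -0.0282 -0.008   0.0761  0.0068]
```

View pics/scene2.png

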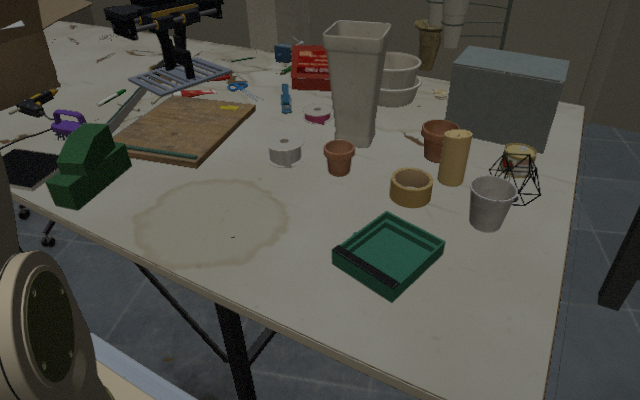

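View pics/wrist2.png

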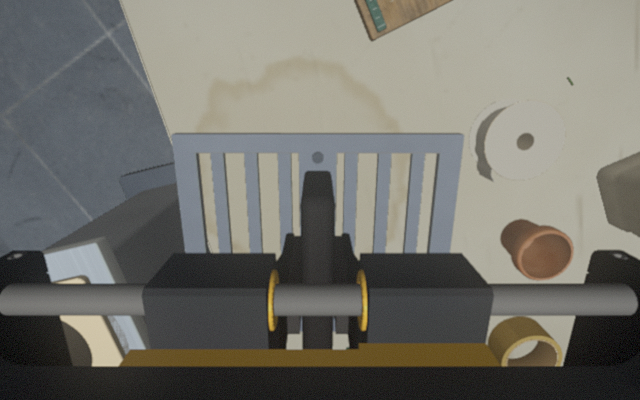

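>>> {"api": "arm_command", "payload": {
  "targets": [
    [[0.003, -0.002, -0.012, 0, 0.1, 0], [0.006, -0.002, -0.022, 0, 0.1, 0], [0.008, -0.002, -0.03, 0, 0.1, 0], [0.008, -0.002, -0.03, 0, 0.1, 0], [0.008, -0.002, -0.03, 0, 0.1, 0], [0.008, 0, -0.03, 0, 0.1, 0], [0.008, 0, -0.03, 0, 0.1, 0], [0.008, 0, -0.03, 0, 0.1, 0], [0.008, 0, -0.03, 0, 0.1, 0], [0.008, 0, -0.03, 0, 0.1, 0], [0.008, 0, -0.03, 0, 0.1, 0], [0.008, 0, -0.03, 0, 0.1, 0]]
  ]
}}

```text
time: 5.95
ee_pos: [0.5097, -0.1273, 0.3268]
eef_rot: [0.701, -0.092, 0.091, -0.701]
ft_force: [1.0, -0.3, -1.7]
width: 0.0136
```

>>> {"api": "arm_command", "payload": {
  "targets": [
    [[0.008, 0, -0.03, 0, 0, 0], [0.008, 0, -0.03, 0, 0, 0], [0.008, 0, -0.03, 0, 0, 0], [0.008, 0, -0.03, 0, 0, 0], [0.008, 0, -0.03, 0, 0, 0], [0.004, 0, -0.016, 0, 0, 0], [0, 0, -0.007, 0, 0, 0], [0, 0, 0, 0, 0, 0], [0, 0, 0, 0, 0, 0]]
  ]
}}

```text
time: 6.7
ee_pos: [0.5091, -0.3029, 0.3276]
eef_rot: [-0.701, 0.092, -0.091, 0.702]
ft_force: [-0.0, 0.9, -1.9]
width: 0.0138
```

```bash
python3 - <<'E'
from h import *
from bench import readout,vision
np.set_printoptions(precision=4,suppress=True)
s=readout.read_state();c=vision.camera('wrist');cv2.imwrite('pics/w3.png',c['pixels']);print(cur(s),s['time'],s['joint_positions'])
E
```

```text
[[ 0.9666 -0.0013  0.2562  0.5091]
 [-0.2562  0.0011  0.9666 -0.3029]
 [-0.0016 -1.      0.0008  0.3276]
 [ 0.      0.      0.      1.    ]] 6.7 [-0.1519  0.2696  0.7742  1.408  -0.1876  1.5409  0.3509]
```

View pics/w3.png

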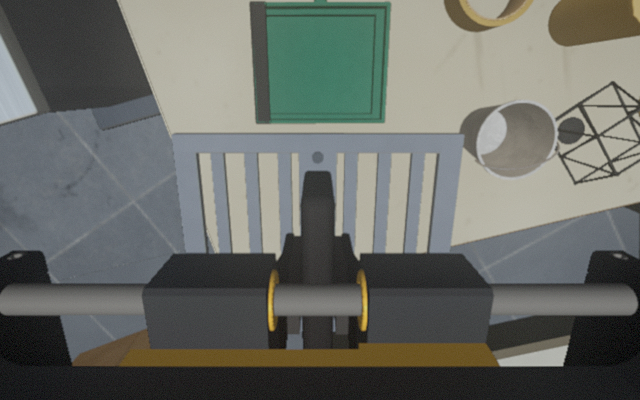

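The wrist picture shows the whole tray: rim corners at about (251,3), (390,3), (385,122), (257,123), and the black lip along columns 251–269. The grate's near edge is on row 133, from column 174 to 463. Next I'll compute the tray pose and where the grate sits in the tool frame.

```bash
python3 - <<'E'
from h import *
from bench import readout,vision
np.set_printoptions(precision=4,suppress=True)
s=readout.read_state();c=vision.camera('wrist');im=c['pixels'].astype(int)
z=cv2.resize(c['pixels'][0:135,235:405],None,fx=4,fy=4,interpolation=cv2.INTER_CUBIC);cv2.imwrite('pics/z5.png',z)
g=(im[...,1]>im[...,2]+20);g[128:]=0;g[:,:240]=0;g[:,400:]=0
for y in (20,60,100): xs=np.where(g[y])[0];print(y,xs.min(),xs.max(), im[y,245:275].sum(1))
for x in (280,320,340,370): ys=np.where(g[:,x])[0];print(x,ys.min(),ys.max())
# grate in tool frame
Rm=np.array(c['mount'])
p=cv2.undistortPoints(np.array([[174,133],[463,133],[318,157.]]).reshape(-1,1,2),K(c),np.array(c['D'])).reshape(-1,2)
d=np.c_[p,np.ones(3)]@Rm[:3,:3].T;o=Rm[:3,3]
print('grate tool',o+d*((.0175-o[1])/d[:,1])[:,None])
E
```

```text
20 266 388 [512 518 512 521 488 320 225 227 212 228 222 233 231 235 226 233 225 230
 233 220 200 241 295 310 311 306 304 298 306 300]
60 268 387 [518 522 523 518 520 521 488 333 221 222 230 221 227 227 216 227 227 231
 229 223 225 222 227 279 305 306 301 298 299 300]
100 269 384 [523 520 526 525 525 522 522 524 486 350 245 216 225 229 240 218 226 222
 229 227 228 232 217 206 236 304 297 303 308 308]
280 3 123
320 0 123
340 3 123
370 3 123
grate tool [[-0.0719  0.0175  0.0579]
 [ 0.0744  0.0175  0.0579]
 [ 0.001   0.0175  0.0455]]
```

View pics/z5.png

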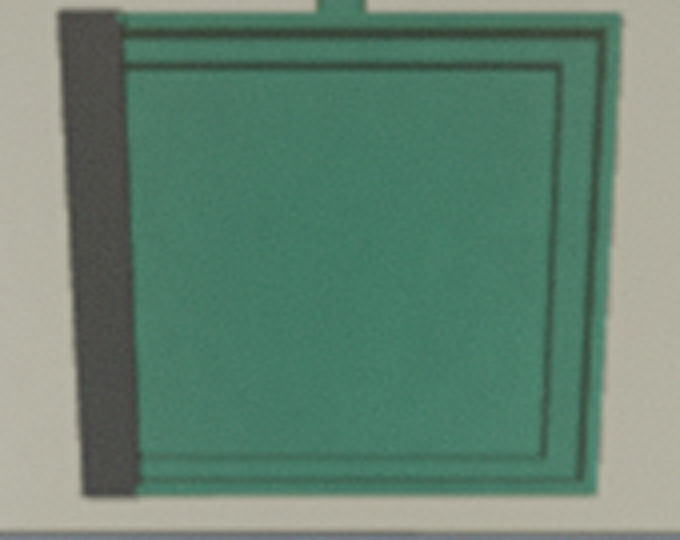

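```bash
python3 - <<'E'
from h import *
from bench import readout,vision
np.set_printoptions(precision=4,suppress=True)
s=readout.read_state();c=vision.camera('wrist')
fx=lambda p:(np.array(p,float)+.5)/4-.5+np.array([235,0])
L=onz(c,fx([(59,10),(84,496),(120,11),(138,496)]),.037,s);Rr=onz(c,fx([(621,14),(597,495)]),.034,s)
print(L,Rr)
ang=lambda a,b:np.degrees(np.arctan2(*(b-a)[[1,0]]))
print('len',np.linalg.norm(Rr[0]-L[0]),np.linalg.norm(Rr[1]-L[1]),'w',np.linalg.norm(L[0]-L[1]),np.linalg.norm(Rr[0]-Rr[1]),'lip',np.linalg.norm(L[0]-L[2]))
print('yaw',ang(L[0],Rr[0]),ang(L[1],Rr[1]),ang(L[1],L[0])-90,ang(Rr[1],Rr[0])-90)
C=(L[0]+L[1]+Rr[0]+Rr[1])/4;print('C',C)
A=cur(s)
E
```

```text
[[ 0.4783 -0.115   0.037 ]
 [ 0.4433 -0.2488  0.037 ]
 [ 0.4952 -0.1198  0.037 ]
 [ 0.4598 -0.2532  0.037 ]] [[ 0.6355 -0.1568  0.034 ]
 [ 0.6011 -0.2902  0.034 ]]
len 0.16273146871926508 0.1632429639690656 w 0.13828944139798807 0.13779671212509254 lip 0.017593410971817994
yaw -14.877466850989894 -14.703472709481918 -14.657613453040852 -14.444421235605063
C [ 0.5396 -0.2027  0.0355]
```

```bash
cat >> h.py <<'E'
TC=np.array([.539,-.203,0]);TY=-14.7
def tcp(xe,ye,ze,th,ty=TY,off=(0,.0015,.0235)):
    Z=Rot.from_euler('z',ty,degrees=True).as_matrix();G=Z@Rot.from_euler('y',-th,degrees=True).as_matrix()
    return T(TC+Z@np.array([xe,ye,ze])+G@np.array([.075,0,0])+G@np.array(off),tool(ty,th))
def edge(A,off=(0,.0015,.0235)):
    # tray-frame edge_a and tilt from TCP pose
    Gm=A[:3,:3]@tool(0).T; O=A[:3,3]-Gm@np.array(off);Z=Rot.from_euler('z',TY,degrees=True).as_matrix()
    M=Z.T@Gm
    return Z.T@(O+Gm@np.array([-.075,0,0])-TC),Z.T@(O-TC),np.degrees([np.arctan2(M[2,0],M[0,0]),np.arctan2(M[2,1],M[2,2]),np.arctan2(M[1,0],M[0,0])])
E
python3 - <<'E'
from h import *
from bench import readout
np.set_printoptions(precision=4,suppress=True)
s=readout.read_state();A=cur(s);print(edge(A))
W=[tcp(-.052,0,.13,12),tcp(-.052,0,.022,12),tcp(-.0735,0,.0215,12),tcp(-.0745,0,.0185,0)]
for w,n in zip(W,(10,8,5,12)): print(w[:3,3],rows(A,w,n),n);A=w
E
```

```text
(array([-0.0779, -0.1044,  0.3048]), array([-0.0029, -0.1044,  0.3048]), array([-0.0124,  0.0585,  0.011 ]))
[ 0.5553 -0.2057  0.1686] [ 0.0004  0.0161  0.0104 -0.0059  0.0005 -1.2012] 10
[ 0.5553 -0.2057  0.0606] [-0.0028  0.0132 -0.      0.     -0.      0.    ] 8
[ 0.5345 -0.2003  0.0601] [-0.0042 -0.0008  0.      0.     -0.      0.    ] 5
[ 0.5399 -0.2017  0.042 ] [ 0.0003  0.0016 -0.      0.     -0.      1.    ] 12
```

>>> {"api": "arm_command", "payload": {
  "targets": [
    [[0.0004, 0.016, 0.0104, 0, 0, -1.2], [0.0004, 0.016, 0.0104, 0, 0, -1.2], [0.0004, 0.016, 0.0104, 0, 0, -1.2], [0.0004, 0.016, 0.0104, 0, 0, -1.2], [0.0004, 0.016, 0.0104, 0, 0, -1.2], [0.0004, 0.016, 0.0104, 0, 0, -1.2], [0.0004, 0.016, 0.0104, 0, 0, -1.2], [0.0004, 0.016, 0.0104, 0, 0, -1.2], [0.0004, 0.016, 0.0104, 0, 0, -1.2], [0.0004, 0.016, 0.0104, 0, 0, -1.2], [0, 0, 0, 0, 0, 0], [0, 0, 0, 0, 0, 0]]
  ]
}}

```text
time: 7.85
ee_pos: [0.5543, -0.2063, 0.1697]
eef_rot: [0.707, -0.017, 0.163, -0.688]
ft_force: [0.7, -0.6, -1.2]
width: 0.0135
```

```bash
python3 - <<'E'
from h import *
from bench import readout,vision
np.set_printoptions(precision=4,suppress=True)
s=readout.read_state();A=cur(s);print(*edge(A),s['ft_force'],s['torque'],s['time'],s['width'])
W=[tcp(-.052,0,.022,12),tcp(-.0735,0,.0215,12)]
for w,n in zip(W,(10,6)): print(rows(A,w,n),n);A=w
ims=[vision.camera(n)['pixels'] for n in('scene','side')]
a=cv2.resize(ims[0][100:300,290:490],(400,400));b=cv2.resize(ims[1][60:260,260:460],(400,400))
cv2.imwrite('pics/v4.png',np.hstack([a,b]))
E
```

```text
[-0.0529 -0.0008  0.1313] [ 0.0204 -0.0008  0.1467] [11.8975  0.0253  0.0235] [ 0.7127 -0.5603 -1.1852] [-0.0286  0.4595 -0.0214] 7.85 0.013482802153810943
[-0.0022  0.0107  0.0001 -0.003   0.0023 -0.0102] 10
[-0.0035 -0.0007  0.      0.     -0.      0.    ] 6
```

View pics/v4.png

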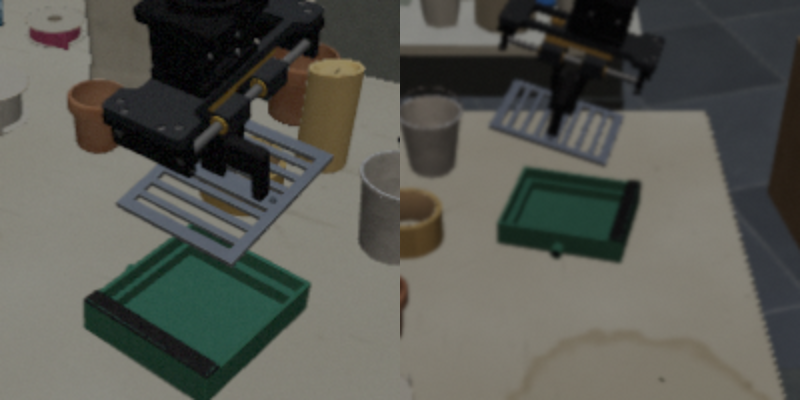

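The grate is held tilted above the tray, low edge towards the lip, in both views. I'll descend now, stopping with the edge short of the lip.

>>> {"api": "arm_command", "payload": {
  "targets": [
    [[-0.0022, 0.0107, 0.0001, 0, 0, 0], [-0.0022, 0.0107, 0.0001, 0, 0, 0], [-0.0022, 0.0107, 0.0001, 0, 0, 0], [-0.0022, 0.0107, 0.0001, 0, 0, 0], [-0.0022, 0.0107, 0.0001, 0, 0, 0], [-0.0022, 0.0107, 0.0001, 0, 0, 0], [-0.0022, 0.0107, 0.0001, 0, 0, 0], [-0.0022, 0.0107, 0.0001, 0, 0, 0], [-0.0022, 0.0107, 0.0001, 0, 0, 0], [-0.0022, 0.0107, 0, 0, 0, 0], [0, 0, 0, 0, 0, 0]]
  ]
}}

```text
time: 8.87
ee_pos: [0.5542, -0.2066, 0.0581]
eef_rot: [0.707, -0.019, 0.163, -0.688]
ft_force: [-0.2, 0.1, -2.2]
width: 0.014
```

```bash
python3 - <<'E'
from h import *
from bench import readout,vision
np.set_printoptions(precision=4,suppress=True)
s=readout.read_state();A=cur(s);print(*edge(A),s['ft_force'],s['torque'],s['time'],s['width'])
print(rows(A,tcp(-.0735,0,.0215,12),6))
ims=[vision.camera(n)['pixels'] for n in('scene','side')]
a=cv2.resize(ims[0][190:310,320:440],(400,400),interpolation=2);b=cv2.resize(ims[1][110:230,280:400],(400,400),interpolation=2)
cv2.imwrite('pics/v5.png',np.hstack([a,b]))
E
```

```text
[-0.053  -0.001   0.0197] [ 0.0204 -0.0012  0.0351] [11.8087 -0.0204 -0.1077] [-0.2458  0.1242 -2.1844] [ 0.0151  0.4419 -0.0515] 8.8667 0.013958195230469128
[-0.0033 -0.001   0.0002  0.0071 -0.0176 -0.0319]
```

View pics/v5.png

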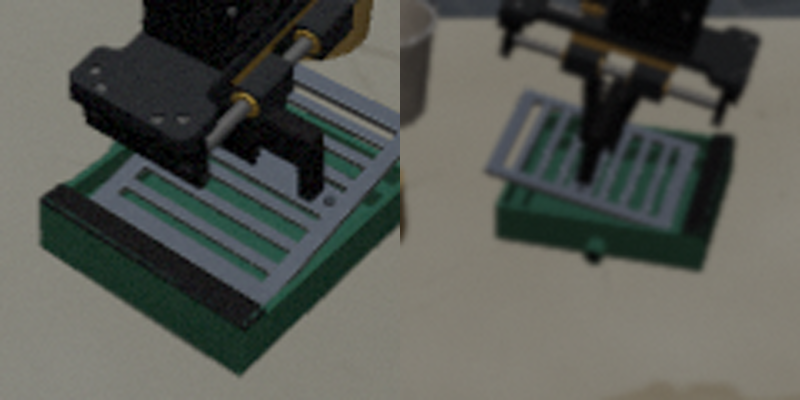

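The low edge sits inside the tray, a centimetre short of the lip and clear of both side walls; force is small. Sliding under the lip next.

>>> {"api": "arm_command", "payload": {
  "targets": [
    [[-0.0033, -0.001, 0.0002, 0, 0, 0], [-0.0033, -0.001, 0.0002, 0, 0, 0], [-0.0033, -0.001, 0.0002, 0, 0, 0], [-0.0033, -0.001, 0.0002, 0, 0, 0], [-0.0033, -0.001, 0.0002, 0, 0, 0], [-0.0033, -0.001, 0.0002, 0, 0, 0], [0, 0, 0, 0, 0, 0], [0, 0, 0, 0, 0, 0]]
  ]
}}

```text
time: 9.63
ee_pos: [0.5359, -0.2005, 0.0625]
eef_rot: [0.707, -0.017, 0.164, -0.688]
ft_force: [0.3, 0.5, -1.1]
width: 0.014
```

```bash
python3 - <<'E'
from h import *
from bench import readout,vision
np.set_printoptions(precision=4,suppress=True)
s=readout.read_state();A=cur(s);print(*edge(A),s['ft_force'],s['torque'],s['time'],s['width'])
print(rows(A,tcp(-.0745,0,.019,0),12))
ims=[vision.camera(n)['pixels'] for n in('scene','side')]
a=cv2.resize(ims[0][190:310,320:440],(400,400),interpolation=2);b=cv2.resize(ims[1][110:230,280:400],(400,400),interpolation=2)
cv2.imwrite('pics/v6.png',np.hstack([a,b]))
E
```

```text
[-0.0722  0.0003  0.0239] [0.0012 0.0001 0.0396] [12.0137  0.0218 -0.1134] [ 0.3278  0.5254 -1.1064] [-0.0525  0.3719  0.0146] 9.6333 0.014036887593185322
[ 0.0002  0.0017 -0.     -0.0008 -0.0092  1.0011]
```

View pics/v6.png

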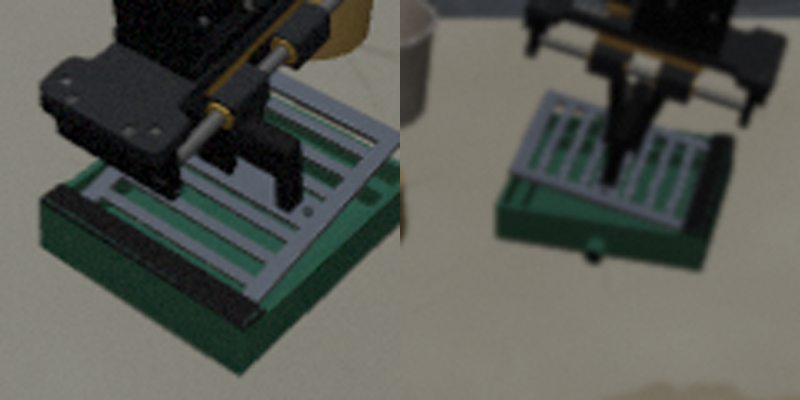

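>>> {"api": "arm_command", "payload": {
  "targets": [
    [[-0.001, 0.0013, 0, 0, 0, 0], [-0.001, 0.0013, 0, 0, 0, 0], [0, 0, 0, 0, 0, 0], [0.0002, 0.0016, 0, 0, 0, 1], [0.0002, 0.0016, 0, 0, 0, 1], [0.0002, 0.0016, 0, 0, 0, 1], [0.0002, 0.0016, 0, 0, 0, 1], [0.0002, 0.0016, 0, 0, 0, 1], [0.0002, 0.0016, 0, 0, 0, 1], [0, 0, 0, 0, 0, 0], [0, 0, 0, 0, 0, 0]]
  ]
}}

```text
time: 10.65
ee_pos: [0.5373, -0.2012, 0.0499]
eef_rot: [0.705, -0.055, 0.128, -0.695]
ft_force: [-0.0, 0.1, -1.9]
width: 0.0137
```

```bash
python3 - <<'E'
from h import *
from bench import readout,vision
np.set_printoptions(precision=4,suppress=True)
s=readout.read_state();A=cur(s);print(*edge(A),s['ft_force'],s['torque'],s['time'],s['width'])
print(rows(A,tcp(-.0745,0,.019,0),6))
ims=[vision.camera(n)['pixels'] for n in('scene','side')]
a=cv2.resize(ims[0][190:310,320:440],(400,400),interpolation=2);b=cv2.resize(ims[1][110:230,280:400],(400,400),interpolation=2)
cv2.imwrite('pics/v7.png',np.hstack([a,b]))
E
```

```text
[-0.0743 -0.      0.0188] [ 0.0003 -0.0002  0.0266] [ 5.9752 -0.0222 -0.1236] [-0.0303  0.0553 -1.8971] [-0.0578  0.197  -0.0311] 10.65 0.013747088854420796
[ 0.0004  0.0013  0.      0.0048 -0.0208  0.9959]
```

View pics/v7.png

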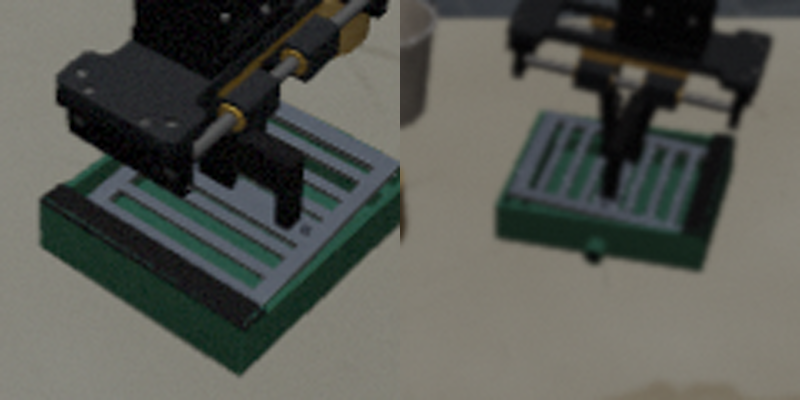

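The near edge is under the lip at 6° tilt with no contact force. Lowering the far edge next.

>>> {"api": "arm_command", "payload": {
  "targets": [
    [[0.0004, 0.0013, 0, 0, 0, 1], [0.0004, 0.0013, 0, 0, 0, 1], [0.0004, 0.0013, 0, 0, 0, 1], [0.0004, 0.0013, 0, 0, 0, 1], [0.0004, 0.0013, 0, 0, 0, 1], [0.0004, 0.0013, 0, 0, 0, 1], [0, 0, 0, 0, 0, 0], [0, 0, 0, 0, 0, 0]]
  ]
}}

```text
time: 11.42
ee_pos: [0.54, -0.2019, 0.0423]
eef_rot: [0.701, -0.091, 0.091, -0.701]
ft_force: [-0.3, 0.0, -1.7]
width: 0.0134
```

```bash
python3 - <<'E'
from h import *
from bench import readout,vision
np.set_printoptions(precision=4,suppress=True)
s=readout.read_state();A=cur(s);print(*edge(A),s['ft_force'],s['torque'],s['time'],s['width'])
ims=[vision.camera(n)['pixels'] for n in('scene','side')]
a=cv2.resize(ims[0][190:310,320:440],(400,400),interpolation=2);b=cv2.resize(ims[1][110:230,280:400],(400,400),interpolation=2)
cv2.imwrite('pics/v8.png',np.hstack([a,b]))
E
```

```text
[-0.0743 -0.0001  0.0188] [ 0.0007 -0.0002  0.0188] [-0.0302 -0.0229 -0.1216] [-0.2719  0.0253 -1.7286] [-0.1007  0.0545  0.0254] 11.4167 0.013418482942883165
```

View pics/v8.png

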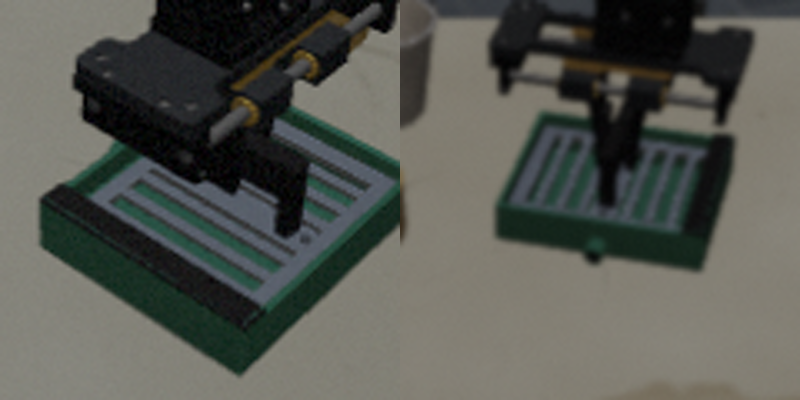

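>>> {"api": "arm_command", "payload": {
  "targets": [
    [[0, 0.0006, 0, 0, 0, 0], [0, 0.0004, 0, 0, 0, 0], [0, 0, 0, 0, 0, 0], [0, 0, 0, 0, 0, 0]]
  ]
}}

```text
time: 11.85
ee_pos: [0.5399, -0.2016, 0.0416]
eef_rot: [-0.701, 0.091, -0.091, 0.701]
ft_force: [-0.8, -0.4, -2.0]
width: 0.0139
```

>>> {"api": "arm_command", "payload": {
  "targets": [
    [[0, 0.0005, 0, 0, 0, 0], [0, 0.0005, 0, 0, 0, 0], [0, 0, 0, 0, 0, 0], [0, 0, 0, 0, 0, 0]]
  ]
}}

```text
time: 12.18
ee_pos: [0.54, -0.2016, 0.0415]
eef_rot: [-0.701, 0.091, -0.091, 0.702]
ft_force: [-5.6, 2.6, 9.9]
width: 0.0137
```

Contact at 10 N upward with the TCP stopped at 41.5 mm, which matches 18 mm of ledge plus 23.5 mm: seated. Releasing and backing off.

>>> {"api": "arm_command", "payload": {
  "targets": [
    [[0, 0, 0, 0, 0, 0], [0, 0, 0, 0, 0, 0], [0, 0, 0, 0, 0, 0], [0, 0, 0, 0, 0, 0], [0, 0, 0, 0, 0, 0], [0, 0, 0, 0, 0, 0], [0, 0, 0, 0, 0, 0], [0, 0, 0, 0, 0, 0]]
  ],
  "hand": 0.6
}}

```text
time: 12.85
ee_pos: [0.54, -0.2017, 0.0405]
eef_rot: [-0.701, 0.091, -0.091, 0.701]
ft_force: [-0.6, -0.6, -0.7]
width: 0.0509
```

>>> {"api": "arm_command", "payload": {
  "targets": [
    [[0, -0.008, 0, 0, 0, 0], [0, -0.015, 0, 0, 0, 0], [0, -0.02, 0, 0, 0, 0], [0, -0.025, 0, 0, 0, 0], [0, -0.03, 0, 0, 0, 0], [0, -0.03, 0, 0, 0, 0], [0, -0.03, 0, 0, 0, 0], [0, -0.025, 0, 0, 0, 0], [0, -0.015, 0, 0, 0, 0], [0, 0, 0, 0, 0, 0], [0, 0, 0, 0, 0, 0]]
  ]
}}

```text
time: 13.77
ee_pos: [0.5402, -0.2019, 0.2395]
eef_rot: [-0.701, 0.091, -0.092, 0.701]
ft_force: [0.5, 0.3, -1.0]
width: 0.0524
```

```bash
python3 - <<'E'
from h import *
from bench import readout,vision
np.set_printoptions(precision=4,suppress=True)
s=readout.read_state();c=vision.camera('wrist');print(s['ee_pos'],s['ft_force'],s['time'],s['width'])
ims=[vision.camera(n)['pixels'] for n in('scene','side')]
a=cv2.resize(ims[0][190:310,320:440],(400,400),interpolation=2);b=cv2.resize(ims[1][110:230,280:400],(400,400),interpolation=2)
w=cv2.resize(c['pixels'][60:240,200:440],(800,600),interpolation=2)
cv2.imwrite('pics/v9.png',np.hstack([a,b]));cv2.imwrite('pics/w9.png',w);cv2.imwrite('pics/scene9.png',ims[0])
E
```

```text
[ 0.5402 -0.2019  0.2395] [ 0.5355  0.2964 -0.9908] 13.7667 0.05236212597248183
```

View pics/v9.png

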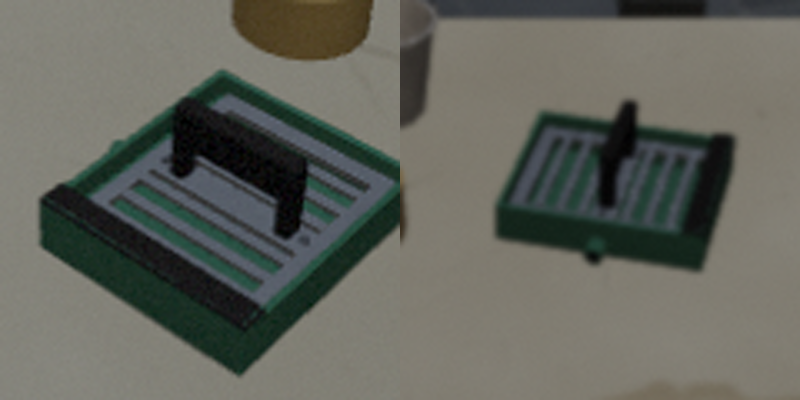

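View pics/w9.png

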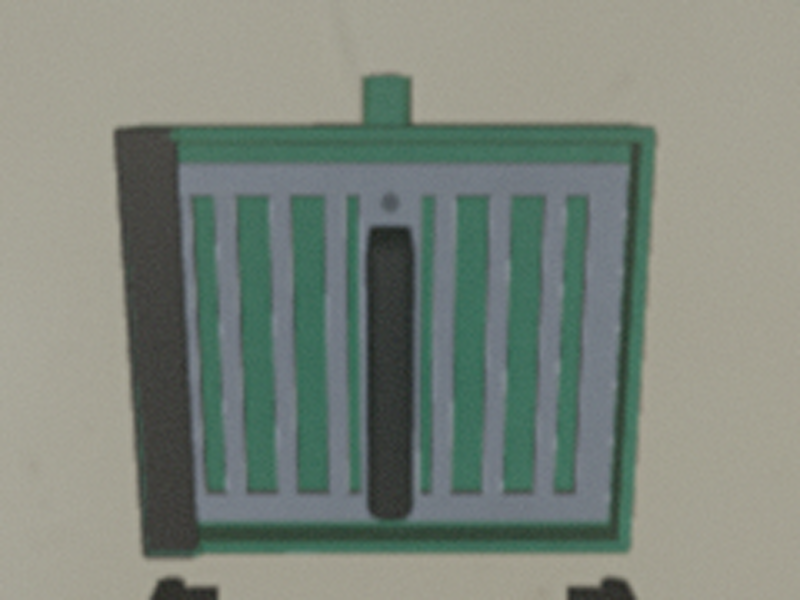

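View pics/scene9.png

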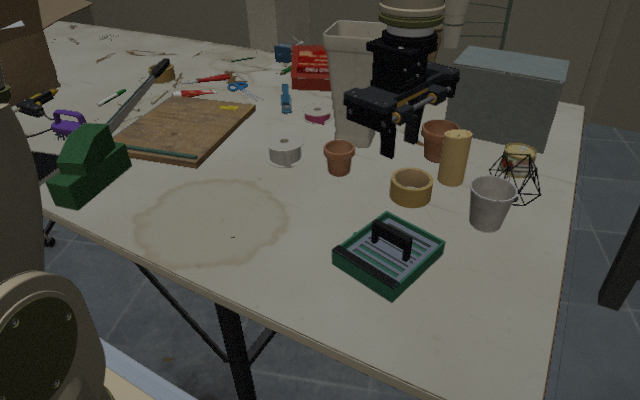

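The grate lies square inside the tray with its left edge under the lip and the gripper clear, and the pot, spool and tape are at their original pixels. One numeric check before I hand in.

```bash
python3 - <<'E'
from h import *
from bench import readout,vision
np.set_printoptions(precision=4,suppress=True)
s=readout.read_state();c=vision.camera('wrist')
fx=lambda p:(np.array(p,float)+.5)*.3-.5+np.array([200,60])
Z=Rot.from_euler('z',TY,degrees=True).as_matrix()
f=lambda p,z:(onz(c,fx(p),z,s)-TC)@Z
print('tray rim',f([(655,128),(630,550)],.034),'lip outer',f([(115,130),(145,555)],.037))
print('plate right corners',f([(631,165),(609,524)],.024),'lower-left y',f([(197,524),(180,165)],.024))
print('bar top ends',f([(390,228),(390,518)],.074))
a=cv2.imread('pics/scene2.png').astype(int);b=vision.camera('scene')['pixels'].astype(int)
d=np.abs(a-b).max(2)
for n,(x0,x1,y0,y1) in dict(spool=(265,305,132,168),pot=(322,357,138,178),tape=(388,434,166,208)).items(): print(n,(d[y0:y1,x0:x1]>40).sum(),d[y0:y1,x0:x1].mean())
E
```

```text
tray rim [[ 0.0794  0.0699  0.034 ]
 [ 0.0797 -0.0666  0.034 ]] lip outer [[-0.0823  0.0697  0.037 ]
 [-0.0822 -0.0669  0.037 ]]
plate right corners [[ 0.0747  0.0584  0.024 ]
 [ 0.0742 -0.0611  0.024 ]] lower-left y [[-0.0666 -0.0609  0.024 ]
 [-0.0658  0.0587  0.024 ]]
bar top ends [[-0.0002  0.0449  0.074 ]
 [-0.0004 -0.0399  0.074 ]]
spool 0 6.929166666666666
pot 0 6.101428571428571
tape 0 6.218944099378882
```

```bash
python3 -c "
from bench import r
print(r.close_job())"
```

```text
the job is handed in; nothing more can be done
None
```

I fitted the grate into the drip tray and handed the job in after about 14 s of the 43 s allowed. No verdict came back, so what follows is from my own checks.

**What I did:** I picked the grate up by its handle and held it at 12° with the low edge towards the lip. I slid that edge under the lip to about tray x = -74 mm and 19 to 24 mm high. Then I lowered the far edge until the grate lay flat. Pressing down gave about 10 N of contact with the tool at the height expected for the 18 mm ledge. I then released it and rose 20 cm clear.

**Final checks:**
- **Grate position:** the last wrist picture puts the handle within about 1 to 2 mm of the tray's middle along it, and about 1 to 3 mm across it. The grate is square to the tray, with its edge under the lip.
- **Flatness:** I did not measure the final tilt or height directly. They rest on the contact height, and on the tool being level to about 0.03° before it let go.
- **Bystanders:** the pot, spool and tape roll show no change in the scene picture.

**Disagreements:**
- Lengths measured in the wrist camera came out about 1.5 to 2.5% short.
- The side and scene cameras differed by 4 to 7 mm in y, so I averaged them and relied on the wrist views.
- In the last picture, the plate edges put the grate about 3 mm to one side and the handle about 1 mm to the other. Both are within the 8 mm limit.

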